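Trip-test a portable socket panel, kick its leg down and hold it upright

ROBOT

A 6-joint arm with a two-finger parallel gripper is mounted at the origin on a cart in front of the work surface, level with it; the furniture and walls round the work are solid. World frame = base frame: x ahead of the robot, y to its left, z up, the work surface at z = 0. Lengths are in m, angles in rad, forces in N, time in s.
With the tool pointing down it reaches from about 0.225 to 0.875 m from the base axis. Payload 3.4 kg.
Tool frame: the origin (TCP) lies at the very end of the fingers, on their centre line; the grasp point (between the pads) lies 19 mm behind it (manip.pinch_z is the distance from the TCP to the grasp point, in m); z points along the fingers, y is the line along which they close (so a half turn about z gives the same grasp; the last joint's range is limited). The gripper opens to 85 mm and grips with 20 to 120 N. Pads are 22 mm wide; open, the fingers measure 114 mm over their backs; the gripper's body (76 mm by 85 mm) begins 54 mm behind the grasp point. The pads swing forward as they close: fully open they stand 13 mm farther back than shut.
Start: joints at [1.012, 0.276, 1.505, -0, 1.361, -0.121], TCP at [0.244, 0.521, 0.231] pointing down, gripper open.
Joint ranges: [-2.89, 2.89], [-0.75, 2.08], [0.22, 2.7], [-1.18, 4.32], [0.11, 2.71], [-2.7, 2.7]. Speed limits (rad/s): [2.57, 2.57, 3.14, 3.14, 3.14, 3.14].

INTERFACE

Orientations are given as a unit quaternion [w, x, y, z].
In Python, from rig import manip gives the robot as it stands. The module is installed in compiled form; this text tells all that it offers.
- The arm moves only by the shell command python3 -m jog 'ROWS' [FORCE]. ROWS is JSON, a list of rows, each an object of numbers: "dx", "dy", "dz": the shift along the tool's x, y, z each as a share of 25 cm, from -1 to 1; "ax", "ay", "az": the turn, a rotation vector about the tool's x, y, z each as a share of 90 degrees, from -1 to 1; "grip": the opening, from -1 (shut) to 1 (fully open), so that 0 is half open. A call has 1 to 5 rows; each row is the pose to reach, as a shift and turn from the pose commanded when the call began, along the tool's axes at that moment; what a row does not reach only later rows make up. A row lasts 1/12 s, in which the tool goes at most 41.7 mm and 7.16 degrees, less where a joint would pass 70% of its speed; a pose out of reach is approached as far as the arm can. A call with a number of a shift or a turn outside -1 to 1 is refused whole. A call with a gripper value outside its range is refused whole. The fingers move at their own pace and stop on an object; FORCE is the grip in N (left out, the last holds). Time passes only in rows, so rows that repeat a pose let the fingers close. It gives the time, the measured TCP pose, the force, the opening and the grip force at its end, in the units of the state.
- manip.get_state(): the state, without advancing time (a new reading comes with each control period).
- manip.get_image(name): name is "side" or "top" or "wrist"; returns a dict with "img" (384x512x3 uint8, red, green, blue), "mtx" (3x3 intrinsics, pixels), "world_to_cam" (4x4, takes a point from world to camera coordinates); the wrist camera has in their place "T_tool_cam" (4x4, takes a point from camera to tool coordinates, whose origin is the TCP and whose axes are the flange's). Camera axes: x right, y down, z forward; pixel columns grow to the right and rows downward; lengths in m; the calibration is good to about 2 mm. A picture is of the moment at which its call begins: read the wrist's pose just before it. There is no depth.
- manip.sign_off(): hands the job in; it is judged then, once.
The state is a dict: "clock": time; "qpos": joint angles; "qd": joint speeds; "effort": joint torques, N m; "position": TCP position; "ee_rot": TCP orientation; "contact_force": force on the tool from outside, world axes, zero at the start; "moment": the same for the moment, N m; "width": finger opening in m; "gripper_force": force on a finger pad.
Only numpy, scipy, OpenCV 4.12 (cv2) and the standard library are available. Lean on these libraries where they do the work, as an engineer would, in place of code of your own. Each camera call takes 0.05 s, during which the arm holds its last target. There are 200 camera calls.

TASK

Prove the portable safety-switch panel before it is fitted: press the yellow test button so that the blue lever drops, then lift the lever back up to its on position. Then flip the red side leg over centre until it is fully down, raise the panel by its steel handle until it stands upright, and finish while still holding the handle so that it cannot tip back; leave everything else on the bench where it stands.

Things in the scene. Friction and masses are not known exactly. Their poses are not given: they have to be found in the camera images.
- hub_hinge (a point): Middle of the panel's hinge axis, 46 mm above the worktop, on a dark steel foot fixed to the worktop (plate x -40 to 140, y -55 to 55 mm from here). Axes stay fixed: x level from the hinge to the top edge of the lying panel (roughly away from the robot), y level along the hinge, z up. All offsets in the other entries are from this point in these axes, panel lying.
- panel_face (a point): Centre of the white face of the panel, a grey case 100 (x) x 120 (y) x 45 mm that at first lies on its back, face up: it covers x 15 to 115 mm, y -60 to 60 mm, z -35 to +10 mm from the hinge point. This point is at x 65, y 0, z +10 mm and turns with the panel.
- panel (a joint): Panel's angle: 0 lying on its back, 1.571 upright (face to the hinge's -x side), stop at 1.68. Its top edge swings up and over toward -x. Moving parts weigh about 0.8 kg; weight and a weak hub spring always tip it back to 0 when let go, also with the leg down (about 4 N at the handle to raise, 1 to 1.5 N to hold upright).
- handle: Steel handle at the panel's top edge, fixed to the panel. Origin at the middle of its round bar, 12 mm thick, 100 mm long along y, 150 mm from the hinge axis (straight out along x at the hinge's height while lying, straight above the hinge when upright). 29 mm free between bar and case. The bar may turn between gripping pads.
- test_top (a point): Centre of the top face of the round yellow test button, 22 mm across, on the panel's face, 65 mm from the hinge axis and 30 mm to the -y side. It moves into the face (straight down while the panel lies).
- test (a joint): Travel of the test button: 0 out, 0.006 m fully in. Springy; the lever trips at about 4 mm; 5 N is enough all the way. It springs back out.
- lever_tip (a point): Middle of the blue trip lever's free end. Paddle 20 mm wide (y), 7 mm thick; pivot at x 65, y +30, z +10 mm from the hinge point; this point is 38 mm from the pivot, the very tip 3 mm farther. It stands in a black block, x 39 to 91, y 12 to 48 mm, whose top is 6 mm above the face (z +16 mm).
- lever (a joint): Lever's angle: 0 = up (on), leaning 0.5 rad from the face's normal toward the panel's top (+x); 1.0 = dropped, leaning 0.5 rad toward the hinge (-x). A weak spring (about 0.6 N at the tip) snaps it to the nearer end from its centre at 0.5. The test button drops it; push it toward the panel's top past the centre to lift it back.
- leg_pivot (a point): Pivot of the red side leg, on the panel's -y side, 45 mm from the hinge axis, 77 mm to the -y side, 10 mm below the hinge's height while lying. Turns with the panel.
- leg_foot (a point): Middle of the round black foot bar at the leg's free end, 92 mm from the pivot. The bar is 12 mm thick and runs outward (-y), free for 44 mm beyond the leg (16 mm wide collar on the last 4 mm); this point is 27 mm outward of the leg's middle plane, 36 mm above the worktop at the start. The bar may turn between gripping pads.
- leg (a joint): Leg's angle: 0 = folded along the panel, pointing to its top (+x); it swings up out on the face side (1.571 = square to the face, straight up while lying) and on toward the hinge to 2.618 = fully down (stop). It weighs about 0.14 kg; while the panel lies, its weight drops it to either end, over centre at 1.571 (about 1 N at the foot bar).
- rack: Blue tube rack with three tubes, 64 x 125 x 100 mm. Leave alone. Origin under its centre.
- bottle: White reagent bottle with blue cap, 52 mm across, 110 mm tall. Leave alone. Origin under its centre.
- vial: White vial with teal cap, 37 mm across, 66 mm tall. Leave alone. Origin under its centre.
- timer: White bench timer, 64 x 66 x 19 mm. Leave alone. Origin under its centre.
- tape: Roll of tan tape lying flat, 93 mm across, 48 mm high. Leave alone. Origin under its centre.
- mouse: Black computer mouse, 108 x 62 x 36 mm. Leave alone. Origin under its centre.

How it is judged:
By the outcome, as a careful person would: the job done as asked, in the order asked, and still so for the second after the job is handed in, while the arm keeps its last pose, push and grip.
It also fails if it takes over 64 s, if anything falls off the work surface, if the arm or the gripper's body presses on something with over 40 N, if the wrist force passes 120 N, or if a joint passes its speed limit or range.

## Working session

There is one attempt and no reset: what is moved stays moved. The work goes in short steps, Python scripts to look and compute and a shell command to move; the robot and the scene stay as the last step left them, time stands still between calls to the robot, and variables do not carry over. Pictures are saved under pics/ and viewed, at most 10 in all, crops included, and the job is handed in when it is done.

```bash
mkdir -p pics; python3 - <<'E'
from rig import manip
import cv2,numpy as np,json
print(manip.get_state())
a={}
for n in("side","top"):
    d=manip.get_image(n);a[n]=d
    cv2.imwrite(f"pics/{n}0.png",d["img"][...,::-1])
    print(n,d["mtx"].tolist(),np.round(d["world_to_cam"],4).tolist())
    np.savez(f"{n}0.npz",**d)
both=np.hstack([a["side"]["img"],a["top"]["img"]])
E
ls
```

```text
{'clock': 0.0, 'qpos': array([ 1.01198984e+00,  2.76604574e-01,  1.50617139e+00,  4.25519444e-05,
        1.36066381e+00, -1.20993820e-01]), 'qd': array([-0.00072231, -0.00247479,  0.00173805, -0.00053172,  0.00051266,
       -0.00073587]), 'effort': array([-6.93330512e-04, -4.16776335e+01, -2.45802212e+01, -3.67527982e-04,
        1.13177451e-02, -2.39163164e-06]), 'position': array([0.2434802 , 0.52031768, 0.23041899]), 'ee_rot': array([-3.27521055e-04,  2.17166447e-01,  9.76134151e-01, -8.63782612e-04]), 'contact_force': array([-0.59939679,  0.53855209,  0.36998086]), 'moment': array([-0.03840479, -0.00675063, -0.0160313 ]), 'gripper_force': 0.0, 'width': 0.08565375427213472}
side [[433.2944354311165, 0.0, 248.60569689941502], [0.0, 433.2944354311165, 189.4191412759437], [0.0, 0.0, 1.0]] [[-0.9985, -0.0543, 0.0107, 0.5144], [-0.0344, 0.4576, -0.8885, -0.0233], [0.0434, -0.8875, -0.4587, 1.3428], [0.0, 0.0, 0.0, 1.0]]
top [[424.89501710386196, 0.0, 255.61611272612302], [0.0, 424.89501710386196, 195.58477991191467], [0.0, 0.0, 1.0]] [[-0.0036, -0.9999, 0.0098, 0.223], [-0.9896, 0.0022, -0.1439, 0.5311], [0.1439, -0.0102, -0.9895, 1.0763], [0.0, 0.0, 0.0, 1.0]]
pics
side0.npz
top0.npz
```

View pics/top0.png

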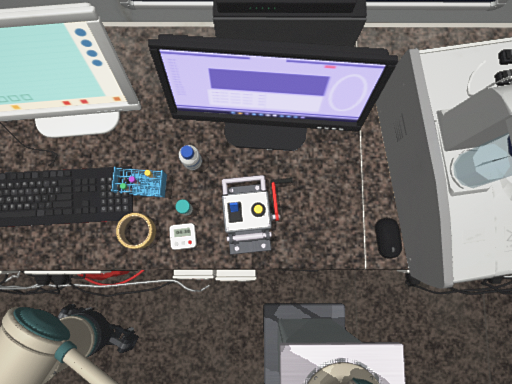

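View pics/side0.png

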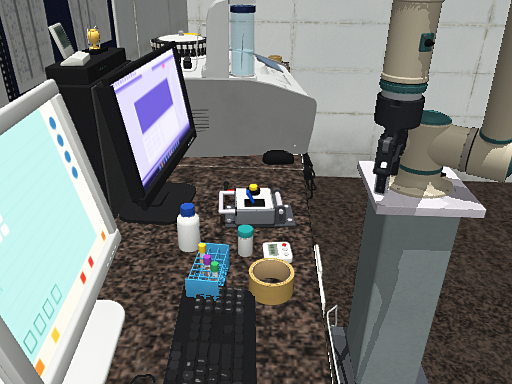

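The top view shows the panel at about (246,212), with the handle at (244,181), yellow button (258,210), red leg (276,200) and foot bar (285,181). The side view shows the same panel at (255,207), with the bottle, vial, timer, tape and rack all on its +y side.

```bash
cat > h.py <<'E'
import numpy as np,cv2
from scipy.spatial.transform import Rotation as R
def cam(d):
    if "world_to_cam" in d: T=np.linalg.inv(d["world_to_cam"])
    else: T=d["T"]
    return d["mtx"],T
def ray(d,uv):
    K,T=cam(d); v=T[:3,:3]@np.linalg.solve(K,[uv[0],uv[1],1]); return T[:3,3],v
def onplane(d,uv,z):
    o,v=ray(d,uv); return o+v*(z-o[2])/v[2]
def two(d1,u1,d2,u2):
    o1,v1=ray(d1,u1);o2,v2=ray(d2,u2)
    s=np.linalg.lstsq(np.c_[v1,-v2],o2-o1,rcond=None)[0]
    a=o1+s[0]*v1;b=o2+s[1]*v2; return (a+b)/2,np.linalg.norm(a-b)
def mask(img,h0,h1,s=100,v=60,box=None):
    hsv=cv2.cvtColor(img,cv2.COLOR_RGB2HSV)
    m=cv2.inRange(hsv,(h0,s,v),(h1,255,255))
    if box:
        b=np.zeros_like(m);x0,y0,x1,y1=box;b[y0:y1,x0:x1]=m[y0:y1,x0:x1];m=b
    return m
def cen(m):
    ys,xs=np.nonzero(m); return np.array([xs.mean(),ys.mean()]),len(xs)
def toolT(st):
    T=np.eye(4);w,x,y,z=st["ee_rot"];T[:3,:3]=R.from_quat([x,y,z,w]).as_matrix();T[:3,3]=st["position"];return T
E
python3 - <<'E'
from h import *
t=dict(np.load("top0.npz"));s=dict(np.load("side0.npz"))
bt=(215,170,300,260);bs=(215,178,300,235)
yt=cen(mask(t["img"],20,35,120,100,bt));ys=cen(mask(s["img"],20,35,120,100,bs));print(yt,ys)
print("yellow",two(t,yt[0],s,ys[0]),onplane(t,yt[0],.064))
mr=mask(t["img"],0,8,120,80,bt)|mask(t["img"],172,180,120,80,bt)
pts=np.argwhere(mr)[:,::-1].astype(np.float32);print("red",cv2.minAreaRect(pts))
r=cv2.boxPoints(cv2.minAreaRect(pts));print([onplane(t,p,.04).round(3) for p in r])
hsv=cv2.cvtColor(t["img"],cv2.COLOR_RGB2HSV)
w=cv2.inRange(hsv,(0,0,205),(180,30,255));b=np.zeros_like(w);b[190:236,215:275]=w[190:236,215:275]
pts=np.argwhere(b)[:,::-1].astype(np.float32);q=cv2.minAreaRect(pts);print("white",q,onplane(t,q[0],.056));print([onplane(t,p,.056).round(3) for p in cv2.boxPoints(q)])
c=np.hstack([cv2.resize(t["img"][165:265,210:310],(500,500),interpolation=2)])
c2=cv2.resize(s["img"][175:240,205:305],(800,520),interpolation=2)
cv2.imwrite("pics/c.png",c[...,::-1])
E
```

```text
(array([257.81428571, 208.74285714]), 70) (array([252.88235294, 186.76470588]), 51)
yellow (array([0.4929137 , 0.21645454, 0.07403305]), np.float64(6.996802320045887e-05)) [0.49402167 0.21630033 0.064     ]
red ((274.7256164550781, 201.03050231933594), (38.430179595947266, 4.306829929351807), 83.6598129272461)
[array([0.567, 0.182, 0.04 ]), array([0.568, 0.171, 0.04 ]), array([0.468, 0.161, 0.04 ]), array([0.466, 0.172, 0.04 ])]
white ((248.5, 212.5), (45.0, 51.0), 90.0) [0.48531252 0.24007675 0.056     ]
[array([0.544, 0.306, 0.056]), array([0.544, 0.174, 0.056]), array([0.428, 0.175, 0.056]), array([0.428, 0.305, 0.056])]
```

View pics/c.png

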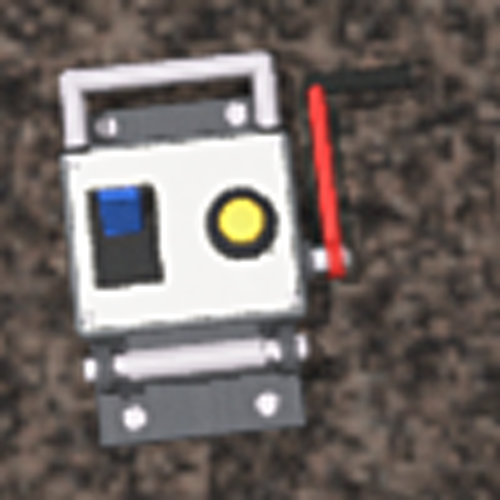

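The crop shows the panel yawed about +5°. The button is at (257.8,208.7) and the lever is up in its block at about (234,206). I'll move toward it and take a wrist look on the way.

```bash
cat >> h.py <<'E'
H=np.array([0.4258,0.2404,0.046]);YAW=0.09
def W(x,y,z,H=None,yaw=None):
    H=globals()["H"] if H is None else H; c,s=np.cos(YAW),np.sin(YAW)
    return H+np.array([c*x-s*y,s*x+c*y,z])/1.
def P(w):
    c,s=np.cos(YAW),np.sin(YAW);d=np.array(w)-H;return np.array([c*d[0]+s*d[1],-s*d[0]+c*d[1],d[2]])
# target tool: down, y axis along panel +x
def go(w,st):
    "shares to go to world point w, tool down with y along panel x"
    Rt=toolT(st)[:3,:3];y=np.array([np.cos(YAW),np.sin(YAW),0]);z=np.array([0,0,-1.]);Rg=np.c_[np.cross(y,z),y,z]
    d=Rt.T@(np.array(w)-st["position"])/.25; a=R.from_matrix(Rt.T@Rg).as_rotvec()/(np.pi/2)
    return d.round(3),a.round(3)
E
python3 -m jog '[{"dx":-0.71,"dy":-0.34,"az":0.39,"grip":-1},{"dx":-0.71,"dy":-0.34,"az":0.39,"grip":-1},{"dx":-0.71,"dy":-0.34,"az":0.39,"grip":-1},{"dx":-0.71,"dy":-0.34,"az":0.39,"grip":-1},{"dx":-0.71,"dy":-0.34,"az":0.39,"grip":-1}]'
python3 - <<'E'
from h import *
from rig import manip
st=manip.get_state();print(st["position"],go(W(.065,-.03,.15),st))
E
```

```text
[0.24352487 0.52035476 0.23053782] (array([-1.42 , -0.678,  0.139]), array([-0.001,  0.   ,  0.664]))schema error: expected keys dx, dy, dz, ax, ay, az, grip
```

```bash

python3 -m jog '[{"dx":-0.71,"dy":-0.34,"dz":0,"ax":0,"ay":0,"az":0.39,"grip":-1},{"dx":-0.71,"dy":-0.34,"dz":0,"ax":0,"ay":0,"az":0.39,"grip":-1},{"dx":-0.71,"dy":-0.34,"dz":0,"ax":0,"ay":0,"az":0.39,"grip":-1},{"dx":-0.71,"dy":-0.34,"dz":0,"ax":0,"ay":0,"az":0.39,"grip":-1},{"dx":-0.71,"dy":-0.34,"dz":0,"ax":0,"ay":0,"az":0.39,"grip":-1}]'
python3 - <<'E'
from h import *
from rig import manip
st=manip.get_state();print(st["position"],go(W(.065,-.03,.18),st))
E
```

```text
clock: 0.52
position: [0.3698, 0.3659, 0.231]
ee_rot: [0.001, 0.504, 0.864, -0.001]
contact_force: [0.1, -0.2, 0.2]
width: 0.0256
gripper_force: 0.0
[0.36979964 0.36585936 0.23096236] (array([-0.763,  0.136,  0.021]), array([-0.   ,  0.001,  0.27 ]))
```

```bash

python3 -m jog '[{"dx":-0.76,"dy":0.136,"dz":0.02,"ax":0,"ay":0,"az":0.27,"grip":-1},{"dx":-0.76,"dy":0.136,"dz":0.02,"ax":0,"ay":0,"az":0.27,"grip":-1},{"dx":-0.76,"dy":0.136,"dz":0.02,"ax":0,"ay":0,"az":0.27,"grip":-1},{"dx":-0.76,"dy":0.136,"dz":0.02,"ax":0,"ay":0,"az":0.27,"grip":-1},{"dx":-0.76,"dy":0.136,"dz":0.02,"ax":0,"ay":0,"az":0.27,"grip":-1}]'
python3 -m jog '[{"dx":0,"dy":0,"dz":0,"ax":0,"ay":0,"az":0,"grip":-1},{"dx":0,"dy":0,"dz":0,"ax":0,"ay":0,"az":0,"grip":-1}]'
python3 - <<'E'
from h import *
from rig import manip
st=manip.get_state();print(st["position"],go(W(.065,-.03,.05),st))
d=manip.get_image("wrist");d["T"]=toolT(st)@d["T_tool_cam"];np.savez("w0.npz",**d)
print(d["T_tool_cam"].round(3).tolist())
cv2.imwrite("pics/w0.png",d["img"][...,::-1])
y=mask(d["img"],20,35,120,100);n,l,s,c=cv2.connectedComponentsWithStats(y)
for i in range(1,n):
    if s[i,4]>150: print(s[i],c[i],P(onplane(d,c[i],.073)))
E
```

```text
clock: 0.93
position: [0.4945, 0.2173, 0.2258]
ee_rot: [0.001, 0.674, 0.739, -0.0]
contact_force: [0.4, 0.5, -0.1]
width: -0.0005
gripper_force: 0.0
clock: 1.1
position: [0.493, 0.2194, 0.2256]
ee_rot: [-0.001, 0.673, 0.739, -0.001]
contact_force: [-0.4, 0.4, -0.0]
width: -0.0001
gripper_force: 0.0
[0.49295692 0.2193816  0.22563908] (array([-0.012,  0.001,  0.519]), array([-0.001, -0.   ,  0.002]))
[[-0.001, -0.955, -0.298, 0.076], [1.0, 0.0, -0.003, -0.0], [0.002, -0.298, 0.955, -0.144], [0.0, 0.0, 0.0, 1.0]]
```

View pics/w0.png

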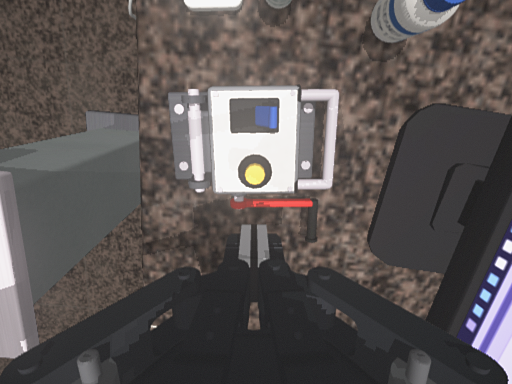

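Wrist view: button at (255,173), handle bar centre about (333,139), hinge rod (196,141), and foot bar from (312,205) to (312,240).

```bash
python3 - <<'E'
from h import *
d=dict(np.load("w0.npz"));im=d["img"]
m=mask(im,18,40,80,80,(230,150,280,200));u,n=cen(m);print(u,n)
print("button",P(onplane(d,u,.074)),"area d mm",)
hsv=cv2.cvtColor(im,cv2.COLOR_RGB2HSV)
w=cv2.inRange(hsv,(0,0,195),(180,40,255));
q=np.zeros_like(w);q[85:200,205:300]=w[85:200,205:300];r=cv2.minAreaRect(np.argwhere(cv2.morphologyEx(q,cv2.MORPH_OPEN,np.ones((5,5))))[:,::-1].astype(np.float32));print("face",r,P(onplane(d,r[0],.056)))
print("handle",[P(onplane(d,p,.050)).round(4) for p in[(333,93),(332,186)]])
print("rod",P(onplane(d,(196,141),.05)))
m=(hsv[...,2]<60).astype(np.uint8)*255;q=np.zeros_like(m);q[211:241,303:322]=m[211:241,303:322];u,n=cen(q);r=cv2.minAreaRect(np.argwhere(q)[:,::-1].astype(np.float32));print("foot",u,n,r,P(onplane(d,r[0],.036)))
b=mask(im,105,125,120,60,(225,90,285,140));u,n=cen(b);print("lever",u,n,P(onplane(d,u,.08)))
E
```

```text
[254.50980392 173.79271709] 357
button [ 0.06457266 -0.0313024   0.028     ] area d mm
face ((253.0, 140.0), (102.0, 86.0), 90.0) [0.06279042 0.00213631 0.01      ]
handle [array([0.1477, 0.0514, 0.004 ]), array([ 0.1554, -0.0523,  0.004 ])]
rod [-9.81328543e-04 -6.57400992e-05  4.00000000e-03]
foot [309.39655172 234.06896552] 58 ((310.5, 229.5), (21.0, 11.0), 90.0) [ 0.13671523 -0.11535453 -0.01      ]
lever [273.35294118 116.58823529] 119 [0.08296695 0.02884107 0.034     ]
```

All offsets agree with the given geometry within about 2 mm. Next is the descent to the button.

```bash

python3 -m jog '[{"dx":-0.012,"dy":0,"dz":0.3,"ax":0,"ay":0,"az":0,"grip":-1},{"dx":-0.012,"dy":0,"dz":0.55,"ax":0,"ay":0,"az":0,"grip":-1},{"dx":-0.012,"dy":0,"dz":0.55,"ax":0,"ay":0,"az":0,"grip":-1},{"dx":-0.012,"dy":0,"dz":0.55,"ax":0,"ay":0,"az":0,"grip":-1},{"dx":-0.012,"dy":0,"dz":0.55,"ax":0,"ay":0,"az":0,"grip":-1}]'
python3 -m jog '[{"dx":0,"dy":0,"dz":0.02,"ax":0,"ay":0,"az":0,"grip":-1},{"dx":0,"dy":0,"dz":0.04,"ax":0,"ay":0,"az":0,"grip":-1},{"dx":0,"dy":0,"dz":0.05,"ax":0,"ay":0,"az":0,"grip":-1}]'
python3 -m jog '[{"dx":0,"dy":0,"dz":0.004,"ax":0,"ay":0,"az":0,"grip":-1},{"dx":0,"dy":0,"dz":0.01,"ax":0,"ay":0,"az":0,"grip":-1}]'
```

```text
clock: 1.57
position: [0.4882, 0.2179, 0.0848]
ee_rot: [-0.003, 0.672, 0.741, -0.004]
contact_force: [-0.2, 0.2, -0.1]
width: -0.0004
gripper_force: 0.0
clock: 1.82
position: [0.4936, 0.2186, 0.0774]
ee_rot: [0.001, 0.672, 0.741, 0.001]
contact_force: [-1.3, 0.4, 2.2]
width: -0.0001
gripper_force: 1.1
clock: 1.98
position: [0.4936, 0.2185, 0.0754]
ee_rot: [0.0, 0.672, 0.74, 0.002]
contact_force: [-1.2, 1.6, 5.6]
width: 0.0
gripper_force: 2.3
```

```bash

python3 -m jog '[{"dx":0,"dy":0,"dz":0.008,"ax":0,"ay":0,"az":0,"grip":-1},{"dx":0,"dy":0,"dz":0.008,"ax":0,"ay":0,"az":0,"grip":-1}]'
python3 -m jog '[{"dx":0,"dy":0,"dz":0.008,"ax":0,"ay":0,"az":0,"grip":-1},{"dx":0,"dy":0,"dz":0.008,"ax":0,"ay":0,"az":0,"grip":-1}]'
python3 - <<'E'
from h import *
from rig import manip
for n in("top",):
    d=manip.get_image(n);b=mask(d["img"],105,125,120,60,(225,195,260,235));print(cen(b))
    e=dict(np.load("top0.npz"));print(cen(mask(e["img"],105,125,120,60,(225,195,260,235))))
    s=manip.get_image("side")["img"];s0=dict(np.load("side0.npz"))["img"]
    for i in(s0,s): print(cen(mask(i,105,125,120,60,(238,180,270,205))))
E
```

```text
clock: 2.15
position: [0.4936, 0.2182, 0.0724]
ee_rot: [0.0, 0.672, 0.74, 0.001]
contact_force: [0.8, 1.6, 3.6]
width: -0.0001
gripper_force: 1.3
clock: 2.32
position: [0.4936, 0.2182, 0.0718]
ee_rot: [0.0, 0.672, 0.74, 0.001]
contact_force: [-2.7, 2.5, 12.9]
width: 0.0002
gripper_force: 6.4
(array([231.44444444, 217.22222222]), 9)
(array([233.77333333, 206.94666667]), 75)
(array([249.68421053, 195.8245614 ]), 57)
(array([258.63333333, 196.08333333]), 60)
```

The button bottomed at 12.9 N. The lever's blue blob in the side view moved 9 px toward the robot, so it dropped. Retreat, then move to the hinge side of the lever.

```bash

python3 -m jog '[{"dx":0,"dy":0,"dz":-0.15,"ax":0,"ay":0,"az":0,"grip":-1},{"dx":0,"dy":0,"dz":-0.24,"ax":0,"ay":0,"az":0,"grip":-1},{"dx":0.12,"dy":-0.12,"dz":-0.24,"ax":0,"ay":0,"az":0,"grip":-1},{"dx":0.244,"dy":-0.24,"dz":-0.24,"ax":0,"ay":0,"az":0,"grip":-1},{"dx":0.244,"dy":-0.24,"dz":-0.24,"ax":0,"ay":0,"az":0,"grip":-1}]'
python3 -m jog '[{"dx":0,"dy":0,"dz":0,"ax":0,"ay":0,"az":0,"grip":-1},{"dx":0,"dy":0,"dz":0,"ax":0,"ay":0,"az":0,"grip":-1}]'
python3 - <<'E'
from h import *
from rig import manip
st=manip.get_state();print(P(st["position"]),go(W(.005,.03,.033),st),go(W(.045,.03,.033),st))
d=manip.get_image("wrist");d["T"]=toolT(st)@d["T_tool_cam"]
cv2.imwrite("pics/w1.png",d["img"][...,::-1])
E
```

```text
clock: 2.83
position: [0.4215, 0.2744, 0.1296]
ee_rot: [-0.002, 0.671, 0.741, -0.002]
contact_force: [-0.4, -1.1, -0.9]
width: 0.0001
gripper_force: 0.0
clock: 3.0
position: [0.4273, 0.2723, 0.1296]
ee_rot: [0.001, 0.672, 0.741, -0.0]
contact_force: [-0.0, -0.3, 0.1]
width: 0.0
gripper_force: 0.0
[0.00434668 0.03158935 0.0836048 ] (array([-0.006,  0.002,  0.202]), array([0.   , 0.001, 0.005])) (array([-0.007,  0.162,  0.203]), array([0.   , 0.001, 0.005]))
```

View pics/w1.png

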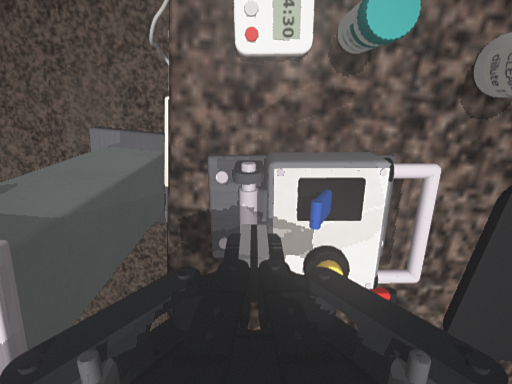

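The wrist view shows the lever dropped, leaning toward the hinge with its tip at about (317,225). Descend and sweep toward the panel's top.

```bash

python3 -m jog '[{"dx":-0.006,"dy":0,"dz":0.1,"ax":0,"ay":0,"az":0,"grip":-1},{"dx":-0.006,"dy":0,"dz":0.2,"ax":0,"ay":0,"az":0,"grip":-1},{"dx":-0.006,"dy":0.04,"dz":0.2,"ax":0,"ay":0,"az":0,"grip":-1},{"dx":-0.006,"dy":0.08,"dz":0.2,"ax":0,"ay":0,"az":0,"grip":-1},{"dx":-0.006,"dy":0.1,"dz":0.2,"ax":0,"ay":0,"az":0,"grip":-1}]'
python3 -m jog '[{"dx":0,"dy":0.03,"dz":0,"ax":0,"ay":0,"az":0,"grip":-1},{"dx":0,"dy":0.05,"dz":0,"ax":0,"ay":0,"az":0,"grip":-1},{"dx":0,"dy":0.07,"dz":0,"ax":0,"ay":0,"az":0,"grip":-1},{"dx":0,"dy":0.08,"dz":0,"ax":0,"ay":0,"az":0,"grip":-1}]'
python3 -m jog '[{"dx":0,"dy":0.02,"dz":0,"ax":0,"ay":0,"az":0,"grip":-1},{"dx":0,"dy":0.03,"dz":0,"ax":0,"ay":0,"az":0,"grip":-1},{"dx":0,"dy":0.03,"dz":0,"ax":0,"ay":0,"az":0,"grip":-1}]'
python3 - <<'E'
from h import *
from rig import manip
st=manip.get_state();print(P(st["position"]))
s=manip.get_image("side")["img"];s0=dict(np.load("side0.npz"))["img"]
for i in(s0,s): print(cen(mask(i,105,125,120,60,(238,180,270,205))))
E
```

```text
clock: 3.47
position: [0.4556, 0.2735, 0.0807]
ee_rot: [0.001, 0.673, 0.74, 0.001]
contact_force: [-5.2, -2.1, 10.1]
width: -0.0001
gripper_force: 4.6
clock: 3.8
position: [0.4747, 0.2758, 0.081]
ee_rot: [0.001, 0.672, 0.74, 0.002]
contact_force: [-0.4, -0.2, -0.9]
width: 0.0
gripper_force: 0.0
clock: 4.05
position: [0.4806, 0.2763, 0.0799]
ee_rot: [0.0, 0.672, 0.74, 0.0]
contact_force: [0.2, 0.1, -0.1]
width: -0.0
gripper_force: 0.0
[0.05777091 0.03081311 0.03389605]
(array([249.68421053, 195.8245614 ]), 57)
(array([249.74509804, 196.45098039]), 51)
```

The side-view lever blob is back at its original position (249.7,196). Retreat up and head over the foot bar.

```bash

python3 -m jog '[{"dx":0,"dy":-0.04,"dz":-0.08,"ax":0,"ay":0,"az":0,"grip":-1},{"dx":0,"dy":-0.04,"dz":-0.24,"ax":0,"ay":0,"az":0,"grip":-1},{"dx":-0.2,"dy":0.1,"dz":-0.3,"ax":0,"ay":0,"az":0,"grip":-0.2},{"dx":-0.35,"dy":0.2,"dz":-0.3,"ax":0,"ay":0,"az":0,"grip":0},{"dx":-0.5,"dy":0.31,"dz":-0.3,"ax":0,"ay":0,"az":0,"grip":0}]'
python3 -m jog '[{"dx":0,"dy":0,"dz":0,"ax":0,"ay":0,"az":0,"grip":0},{"dx":0,"dy":0,"dz":0,"ax":0,"ay":0,"az":0,"grip":0}]'
python3 - <<'E'
from h import *
from rig import manip
st=manip.get_state();print(P(st["position"]),go(W(.137,-.104,-.028),st))
d=manip.get_image("wrist");d["T"]=toolT(st)@d["T_tool_cam"];np.savez("w2.npz",**d)
cv2.imwrite("pics/w2.png",d["img"][...,::-1])
d=manip.get_image("top")["img"]
print(cen(mask(d,105,125,120,60,(225,195,245,220))))
E
```

```text
clock: 4.52
position: [0.5506, 0.1808, 0.156]
ee_rot: [0.001, 0.671, 0.741, 0.001]
contact_force: [1.2, 0.4, 0.5]
width: 0.0357
gripper_force: 0.0
clock: 4.68
position: [0.5507, 0.1793, 0.1539]
ee_rot: [-0.0, 0.674, 0.739, 0.0]
contact_force: [-0.0, 0.6, 0.1]
width: 0.0428
gripper_force: 0.0
[ 0.11894944 -0.07203849  0.10792472] (array([-0.128,  0.072,  0.544]), array([-0.   , -0.   ,  0.002]))
(array([233.71621622, 206.93243243]), 74)
```

View pics/w2.png

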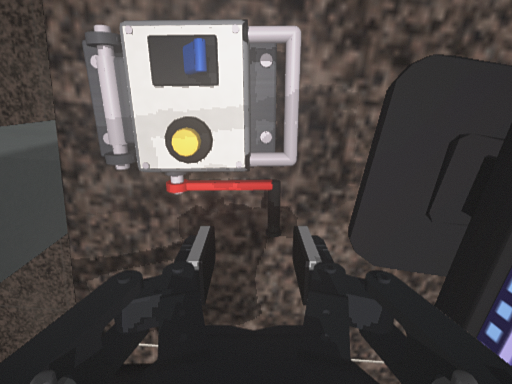

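The lever is up (top view matches the start). The foot bar runs from (276,182) to (274,236), with the leg at row 186.

```bash
python3 - <<'E'
from h import *
d=dict(np.load("w2.npz"))
for p in[(276,186),(275,210),(274,236),(176,187)]: print(P(onplane(d,p,.038)).round(4))
E
python3 -m jog '[{"dx":-0.128,"dy":0.072,"dz":0,"ax":0,"ay":0,"az":0,"grip":0},{"dx":-0.128,"dy":0.072,"dz":0.1,"ax":0,"ay":0,"az":0,"grip":0},{"dx":-0.128,"dy":0.072,"dz":0.25,"ax":0,"ay":0,"az":0,"grip":0},{"dx":-0.128,"dy":0.072,"dz":0.25,"ax":0,"ay":0,"az":0,"grip":0}]'
```

```text
[ 0.1392 -0.0787 -0.008 ]
[ 0.1389 -0.1033 -0.008 ]
[ 0.1385 -0.1316 -0.008 ]
[ 0.0438 -0.08   -0.008 ]
clock: 5.12
position: [0.5647, 0.1511, 0.0857]
ee_rot: [-0.005, 0.672, 0.741, -0.005]
contact_force: [-2.0, -0.8, -0.9]
width: 0.0429
gripper_force: 0.0
```

```bash

python3 -m jog '[{"dx":0,"dy":0.005,"dz":0.14,"ax":0,"ay":0,"az":0,"grip":0},{"dx":0,"dy":0.005,"dz":0.24,"ax":0,"ay":0,"az":0,"grip":0},{"dx":0,"dy":0.005,"dz":0.29,"ax":0,"ay":0,"az":0,"grip":0},{"dx":0,"dy":0.005,"dz":0.29,"ax":0,"ay":0,"az":0,"grip":0}]' 20
python3 -m jog '[{"dx":0,"dy":0,"dz":0,"ax":0,"ay":0,"az":0,"grip":-1},{"dx":0,"dy":0,"dz":0,"ax":0,"ay":0,"az":0,"grip":-1},{"dx":0,"dy":0,"dz":0,"ax":0,"ay":0,"az":0,"grip":-1},{"dx":0,"dy":0,"dz":0,"ax":0,"ay":0,"az":0,"grip":-1}]' 20
python3 - <<'E'
from h import *
from rig import manip
st=manip.get_state();p=P(st["position"]);print(p,st["width"],st["gripper_force"])
g=p+[0,0,.019]; a0=np.arctan2(g[2]+.010,g[0]-.045);r=np.hypot(g[2]+.010,g[0]-.045);print("grip ang,rad",a0,r)
for a in np.radians([0,8,20,32,44,56,68,80,90,101,112,122,132,141,150,152]):
    f=np.array([.045+.092*np.cos(a),-.104,-.010+.092*np.sin(a)-.019]); s=np.array([.137,-.104,-.029])
    print(round(np.degrees(a)),((f-s)[[0,2]]/.25*[1,-1]).round(3))  # dy, dz relative to start
E
```

```text
clock: 5.45
position: [0.5687, 0.152, 0.0169]
ee_rot: [-0.002, 0.672, 0.741, -0.003]
contact_force: [-1.0, 0.6, 0.6]
width: 0.0425
gripper_force: 0.0
clock: 5.78
position: [0.573, 0.1518, 0.0209]
ee_rot: [0.001, 0.672, 0.74, 0.001]
contact_force: [-0.8, 1.6, 2.8]
width: 0.0111
gripper_force: 20.9
[ 0.13862062 -0.10150722 -0.02508816] 0.011064846219462743 20.898554921150208
grip ang,rad 0.041759613969722664 0.0937023121482662
0 [ 0. -0.]
8 [-0.004 -0.051]
20 [-0.022 -0.126]
32 [-0.056 -0.195]
44 [-0.103 -0.256]
56 [-0.162 -0.305]
68 [-0.23  -0.341]
80 [-0.304 -0.362]
90 [-0.368 -0.368]
101 [-0.438 -0.361]
112 [-0.506 -0.341]
122 [-0.563 -0.312]
132 [-0.614 -0.273]
141 [-0.654 -0.232]
150 [-0.687 -0.184]
152 [-0.693 -0.173]
```

Gripped (width 11 mm, 20.9 N). Swing the leg along its arc.

```bash

python3 -m jog '[{"dx":0,"dy":-0.004,"dz":-0.051,"ax":0,"ay":0,"az":0,"grip":-1},{"dx":0,"dy":-0.022,"dz":-0.126,"ax":0,"ay":0,"az":0,"grip":-1},{"dx":0,"dy":-0.056,"dz":-0.195,"ax":0,"ay":0,"az":0,"grip":-1},{"dx":0,"dy":-0.103,"dz":-0.256,"ax":0,"ay":0,"az":0,"grip":-1},{"dx":0,"dy":-0.162,"dz":-0.305,"ax":0,"ay":0,"az":0,"grip":-1}]'
python3 -m jog '[{"dx":0,"dy":-0.068,"dz":-0.036,"ax":0,"ay":0,"az":0,"grip":-1},{"dx":0,"dy":-0.142,"dz":-0.057,"ax":0,"ay":0,"az":0,"grip":-1},{"dx":0,"dy":-0.206,"dz":-0.063,"ax":0,"ay":0,"az":0,"grip":-1},{"dx":0,"dy":-0.276,"dz":-0.056,"ax":0,"ay":0,"az":0,"grip":-1},{"dx":0,"dy":-0.344,"dz":-0.036,"ax":0,"ay":0,"az":0,"grip":-1}]'
python3 - <<'E'
from h import *
from rig import manip
st=manip.get_state();p=P(st["position"]);g=p+[0,0,.019]
print(p,st["width"],"ang",np.degrees(np.arctan2(g[2]+.010,g[0]-.045)),np.hypot(g[2]+.010,g[0]-.045))
E
```

```text
clock: 6.2
position: [0.5373, 0.1481, 0.0989]
ee_rot: [0.004, 0.672, 0.74, 0.006]
contact_force: [6.3, 1.5, 2.8]
width: 0.0111
gripper_force: 19.6
clock: 6.62
position: [0.4491, 0.1392, 0.1082]
ee_rot: [0.003, 0.672, 0.74, 0.004]
contact_force: [1.0, -0.3, 4.0]
width: 0.0112
gripper_force: 21.5
[ 0.01415196 -0.102923    0.06218805] 0.011241855133642942 ang 108.69018195740699 0.09626453863821452
```

```bash

python3 -m jog '[{"dx":0,"dy":-0.057,"dz":0.029,"ax":0,"ay":0,"az":0,"grip":-1},{"dx":0,"dy":-0.108,"dz":0.068,"ax":0,"ay":0,"az":0,"grip":-1},{"dx":0,"dy":-0.148,"dz":0.109,"ax":0,"ay":0,"az":0,"grip":-1},{"dx":0,"dy":-0.181,"dz":0.157,"ax":0,"ay":0,"az":0,"grip":-1},{"dx":0,"dy":-0.185,"dz":0.165,"ax":0,"ay":0,"az":0,"grip":-1}]'
python3 -m jog '[{"dx":0,"dy":-0.003,"dz":0.012,"ax":0,"ay":0,"az":0,"grip":-1},{"dx":0,"dy":-0.003,"dz":0.012,"ax":0,"ay":0,"az":0,"grip":-1}]'
python3 - <<'E'
from h import *
from rig import manip
st=manip.get_state();p=P(st["position"]);g=p+[0,0,.019]
print(p,st["width"],"ang",np.degrees(np.arctan2(g[2]+.010,g[0]-.045)),np.hypot(g[2]+.010,g[0]-.045))
E
```

```text
clock: 7.03
position: [0.4005, 0.1343, 0.0641]
ee_rot: [0.001, 0.672, 0.74, 0.001]
contact_force: [-3.3, -0.9, 20.8]
width: 0.0112
gripper_force: 23.9
clock: 7.2
position: [0.3991, 0.1341, 0.0622]
ee_rot: [0.0, 0.672, 0.74, 0.0]
contact_force: [-5.4, -1.1, 21.4]
width: 0.0113
gripper_force: 24.0
[-0.03616816 -0.10342972  0.01616705] 0.011296953031878436 ang 150.90569688902116 0.09288881755909488
```

The leg is at its stop (151°, 21 N). Release, rise, and cross to above the handle.

```bash

python3 -m jog '[{"dx":0,"dy":0,"dz":-0.012,"ax":0,"ay":0,"az":0,"grip":-0.1},{"dx":0,"dy":0,"dz":-0.012,"ax":0,"ay":0,"az":0,"grip":-0.1},{"dx":0,"dy":0,"dz":-0.012,"ax":0,"ay":0,"az":0,"grip":-0.1},{"dx":0,"dy":0,"dz":-0.15,"ax":0,"ay":0,"az":0,"grip":-0.1},{"dx":0,"dy":0,"dz":-0.3,"ax":0,"ay":0,"az":0,"grip":-0.1}]'
python3 -m jog '[{"dx":0,"dy":0,"dz":-0.15,"ax":0,"ay":0,"az":0,"grip":-0.3},{"dx":0.1,"dy":0.14,"dz":-0.2,"ax":0,"ay":0,"az":0,"grip":-0.3},{"dx":0.2,"dy":0.28,"dz":-0.2,"ax":0,"ay":0,"az":0,"grip":-0.3},{"dx":0.3,"dy":0.42,"dz":-0.2,"ax":0,"ay":0,"az":0,"grip":-0.3},{"dx":0.41,"dy":0.55,"dz":-0.2,"ax":0,"ay":0,"az":0,"grip":-0.3}]'
python3 -m jog '[{"dx":0,"dy":0.1,"dz":0,"ax":0,"ay":0,"az":0,"grip":-0.3},{"dx":0,"dy":0.1,"dz":0,"ax":0,"ay":0,"az":0,"grip":-0.3},{"dx":0,"dy":0.1,"dz":0,"ax":0,"ay":0,"az":0,"grip":-0.3}]'
python3 - <<'E'
from h import *
from rig import manip
st=manip.get_state();print(P(st["position"]),go(W(.150,0,-.017),st),st["width"])
d=manip.get_image("wrist");d["T"]=toolT(st)@d["T_tool_cam"];np.savez("w3.npz",**d)
cv2.imwrite("pics/w3.png",d["img"][...,::-1])
d=manip.get_image("side");cv2.imwrite("pics/s3.png",cv2.resize(d["img"][130:260,180:340],(640,520))[...,::-1])
E
```

```text
clock: 7.62
position: [0.3969, 0.1339, 0.1339]
ee_rot: [-0.002, 0.672, 0.74, -0.003]
contact_force: [1.4, 0.4, -0.2]
width: 0.0384
gripper_force: 0.0
clock: 8.03
position: [0.5233, 0.2458, 0.1858]
ee_rot: [0.001, 0.672, 0.74, 0.001]
contact_force: [0.3, -0.3, 0.3]
width: 0.0293
gripper_force: 0.0
clock: 8.28
position: [0.5471, 0.2475, 0.1839]
ee_rot: [-0.0, 0.672, 0.74, -0.001]
contact_force: [0.0, -0.3, -0.7]
width: 0.0297
gripper_force: 0.0
[ 0.12141692 -0.0038579   0.13787724] (array([0.015, 0.116, 0.619]), array([-0.001,  0.   ,  0.004])) 0.029668560530913067
```

View pics/w3.png

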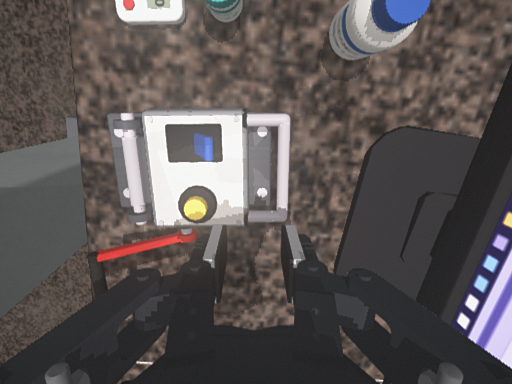

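View pics/s3.png

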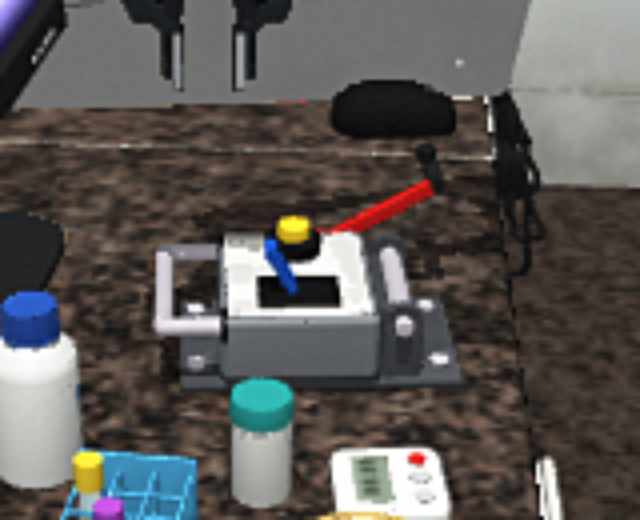

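The leg is down (red, reaching past the hinge side) and the lever leans to the top edge. The handle bar centre is about (284,167) in the wrist view.

```bash
python3 - <<'E'
from h import *
d=dict(np.load("w3.npz"))
for p in[(285,118),(284,167),(282,217)]: print(P(onplane(d,p,.05)).round(4))
E
python3 -m jog '[{"dx":0.015,"dy":0.116,"dz":0.05,"ax":0,"ay":0,"az":0,"grip":-0.3},{"dx":0.015,"dy":0.116,"dz":0.2,"ax":0,"ay":0,"az":0,"grip":-0.3},{"dx":0.015,"dy":0.116,"dz":0.3,"ax":0,"ay":0,"az":0,"grip":-0.3},{"dx":0.015,"dy":0.116,"dz":0.3,"ax":0,"ay":0,"az":0,"grip":-0.3}]'
python3 - <<'E'
from h import *
from rig import manip
st=manip.get_state();print(P(st["position"]),go(W(.150,0,-.017),st),st["width"])
E
```

```text
[0.1495 0.0515 0.004 ]
[0.1503 0.0037 0.004 ]
[ 0.1502 -0.0505  0.004 ]
clock: 8.72
position: [0.5699, 0.2518, 0.1049]
ee_rot: [-0.003, 0.672, 0.74, -0.005]
contact_force: [-0.9, -0.2, -0.5]
width: 0.0299
gripper_force: 0.0
[ 0.14457766 -0.00162253  0.05890239] (array([0.007, 0.025, 0.303]), array([-0.008,  0.002,  0.004])) 0.02988347234335986
```

Handle is confirmed at x = 150 mm. Next: descend, grip, and compute the arc.

```bash

python3 -m jog '[{"dx":0,"dy":0,"dz":0.0,"ax":0,"ay":0,"az":0,"grip":-0.3},{"dx":0,"dy":0,"dz":0.12,"ax":0,"ay":0,"az":0,"grip":-0.3},{"dx":0,"dy":0,"dz":0.22,"ax":0,"ay":0,"az":0,"grip":-0.3},{"dx":0,"dy":0,"dz":0.31,"ax":0,"ay":0,"az":0,"grip":-0.3},{"dx":0,"dy":0,"dz":0.31,"ax":0,"ay":0,"az":0,"grip":-0.3}]'
python3 -m jog '[{"dx":0,"dy":0,"dz":0,"ax":0,"ay":0,"az":0,"grip":-1},{"dx":0,"dy":0,"dz":0,"ax":0,"ay":0,"az":0,"grip":-1},{"dx":0,"dy":0,"dz":0,"ax":0,"ay":0,"az":0,"grip":-1},{"dx":0,"dy":0,"dz":0,"ax":0,"ay":0,"az":0,"grip":-1}]' 40
python3 - <<'E'
from h import *
from rig import manip
st=manip.get_state();p=P(st["position"]);print(p,st["width"],st["gripper_force"])
for a in np.radians(range(0,96,6)):
    print(round(np.degrees(a)),(np.array([.15*np.cos(a)-.15,-.15*np.sin(a)])/.25).round(3))
E
```

```text
clock: 9.13
position: [0.5728, 0.253, 0.031]
ee_rot: [-0.001, 0.672, 0.74, -0.002]
contact_force: [-1.4, -0.0, 0.2]
width: 0.0299
gripper_force: 0.0
clock: 9.47
position: [0.5757, 0.2541, 0.0349]
ee_rot: [0.001, 0.672, 0.74, 0.001]
contact_force: [-2.7, -0.3, 5.7]
width: 0.0101
gripper_force: 39.8
[ 0.15049907  0.00015227 -0.01107387] 0.01010264666511932 39.75910842418671
0 [ 0. -0.]
6 [-0.003 -0.063]
12 [-0.013 -0.125]
18 [-0.029 -0.185]
24 [-0.052 -0.244]
30 [-0.08 -0.3 ]
36 [-0.115 -0.353]
42 [-0.154 -0.401]
48 [-0.199 -0.446]
54 [-0.247 -0.485]
60 [-0.3  -0.52]
66 [-0.356 -0.548]
72 [-0.415 -0.571]
78 [-0.475 -0.587]
84 [-0.537 -0.597]
90 [-0.6 -0.6]
```

The grip sits about 8 mm shallow on the bar, so I'll regrasp a bit deeper.

```bash

python3 -m jog '[{"dx":0,"dy":0,"dz":0,"ax":0,"ay":0,"az":0,"grip":-0.3},{"dx":0,"dy":0,"dz":0,"ax":0,"ay":0,"az":0,"grip":-0.3},{"dx":0,"dy":0,"dz":0.032,"ax":0,"ay":0,"az":0,"grip":-0.3},{"dx":0,"dy":0,"dz":0.032,"ax":0,"ay":0,"az":0,"grip":-0.3}]'
python3 -m jog '[{"dx":0,"dy":0,"dz":0,"ax":0,"ay":0,"az":0,"grip":-1},{"dx":0,"dy":0,"dz":0,"ax":0,"ay":0,"az":0,"grip":-1},{"dx":0,"dy":0,"dz":0,"ax":0,"ay":0,"az":0,"grip":-1},{"dx":0,"dy":0,"dz":0,"ax":0,"ay":0,"az":0,"grip":-1}]' 40
```

```text
clock: 9.8
position: [0.5747, 0.2537, 0.0234]
ee_rot: [-0.0, 0.672, 0.74, -0.0]
contact_force: [-0.5, 0.4, -0.1]
width: 0.0299
gripper_force: 0.0
clock: 10.13
position: [0.5756, 0.2538, 0.0242]
ee_rot: [0.0, 0.672, 0.74, 0.0]
contact_force: [1.9, 0.1, -3.4]
width: 0.0109
gripper_force: 38.9
```

```bash

python3 -m jog '[{"dx":0,"dy":-0.003,"dz":-0.063,"ax":0,"ay":0,"az":0,"grip":-1},{"dx":0,"dy":-0.013,"dz":-0.125,"ax":0,"ay":0,"az":0,"grip":-1},{"dx":0,"dy":-0.029,"dz":-0.185,"ax":0,"ay":0,"az":0,"grip":-1},{"dx":0,"dy":-0.052,"dz":-0.244,"ax":0,"ay":0,"az":0,"grip":-1},{"dx":0,"dy":-0.08,"dz":-0.3,"ax":0,"ay":0,"az":0,"grip":-1}]'
python3 -m jog '[{"dx":0,"dy":-0.035,"dz":-0.053,"ax":0,"ay":0,"az":0,"grip":-1},{"dx":0,"dy":-0.074,"dz":-0.101,"ax":0,"ay":0,"az":0,"grip":-1},{"dx":0,"dy":-0.119,"dz":-0.146,"ax":0,"ay":0,"az":0,"grip":-1},{"dx":0,"dy":-0.167,"dz":-0.185,"ax":0,"ay":0,"az":0,"grip":-1},{"dx":0,"dy":-0.22,"dz":-0.22,"ax":0,"ay":0,"az":0,"grip":-1}]'
python3 - <<'E'
from h import *
from rig import manip
st=manip.get_state();p=P(st["position"])+[0,0,.019];print(p,st["width"],np.degrees(np.arctan2(p[2],p[0])),np.hypot(p[0],p[2]))
E
```

```text
clock: 10.55
position: [0.5566, 0.2519, 0.1002]
ee_rot: [0.001, 0.672, 0.74, 0.001]
contact_force: [3.3, -0.3, -4.9]
width: 0.0105
gripper_force: 38.9
clock: 10.97
position: [0.5042, 0.2466, 0.1575]
ee_rot: [0.004, 0.672, 0.74, 0.004]
contact_force: [8.1, -1.3, 2.6]
width: 0.0105
gripper_force: 39.0
[ 0.07865699 -0.00092009  0.13053624] 0.010518409154517277 58.92816790034664 0.15240286365388456
```

```bash

python3 -m jog '[{"dx":0,"dy":-0.056,"dz":-0.028,"ax":0,"ay":0,"az":0,"grip":-1},{"dx":0,"dy":-0.115,"dz":-0.051,"ax":0,"ay":0,"az":0,"grip":-1},{"dx":0,"dy":-0.175,"dz":-0.067,"ax":0,"ay":0,"az":0,"grip":-1},{"dx":0,"dy":-0.237,"dz":-0.077,"ax":0,"ay":0,"az":0,"grip":-1},{"dx":0,"dy":-0.3,"dz":-0.08,"ax":0,"ay":0,"az":0,"grip":-1}]'
python3 -m jog '[{"dx":0,"dy":0,"dz":0,"ax":0,"ay":0,"az":0,"grip":-1},{"dx":0,"dy":0,"dz":0,"ax":0,"ay":0,"az":0,"grip":-1},{"dx":0,"dy":0,"dz":0,"ax":0,"ay":0,"az":0,"grip":-1}]'
python3 - <<'E'
from h import *
from rig import manip
st=manip.get_state();p=P(st["position"])+[0,0,.019];print(p,st["width"],np.degrees(np.arctan2(p[2],p[0])),np.hypot(p[0],p[2]))
a=manip.get_image("side")["img"];b=manip.get_image("top")["img"]
c=np.hstack([cv2.resize(a[120:250,190:320],(390,390)),cv2.resize(b[150:280,190:320],(390,390))])
cv2.imwrite("pics/f.png",c[...,::-1])
E
```

```text
clock: 11.38
position: [0.4295, 0.239, 0.1789]
ee_rot: [0.004, 0.672, 0.741, 0.004]
contact_force: [4.9, -3.3, 9.7]
width: 0.0107
gripper_force: 43.4
clock: 11.63
position: [0.4278, 0.2389, 0.1785]
ee_rot: [0.003, 0.672, 0.741, 0.003]
contact_force: [3.3, -3.8, 13.3]
width: 0.0102
gripper_force: 44.1
[ 0.0019029  -0.00171545  0.15153423] 0.010227037214619804 89.2805433661821 0.1515461747781525
```

View pics/f.png

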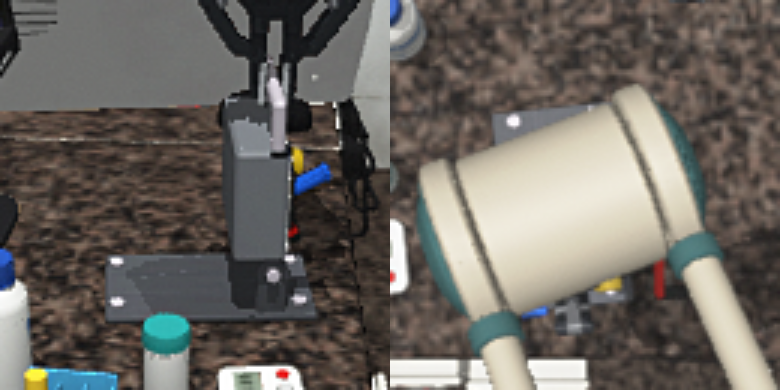

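The panel stands upright with the lever still leaning to the top edge and the leg down. I'll make a small nudge to exactly upright, ease the push and hand in.

```bash

python3 -m jog '[{"dx":0,"dy":-0.008,"dz":-0.006,"ax":0,"ay":0,"az":0,"grip":-1},{"dx":0,"dy":-0.008,"dz":-0.006,"ax":0,"ay":0,"az":0,"grip":-1},{"dx":0,"dy":-0.008,"dz":-0.006,"ax":0,"ay":0,"az":0,"grip":-1},{"dx":0,"dy":-0.008,"dz":-0.006,"ax":0,"ay":0,"az":0,"grip":-1},{"dx":0,"dy":-0.008,"dz":-0.006,"ax":0,"ay":0,"az":0,"grip":-1}]'
python3 - <<'E'
from h import *
from rig import manip
st=manip.get_state();p=P(st["position"])+[0,0,.019];print(p,np.degrees(np.arctan2(p[2],p[0])),st["gripper_force"])
print(manip.sign_off())
E
```

```text
clock: 12.15
position: [0.4254, 0.2386, 0.1785]
ee_rot: [0.002, 0.672, 0.741, 0.002]
contact_force: [2.7, -4.2, 9.5]
width: 0.0105
gripper_force: 43.7
[-0.0005421  -0.00176125  0.15154993] 90.20494683043083 43.74861538410187
the job is handed in; nothing more can be done
None
```

I've handed the job in: the test button dropped the lever, the lever is back up, the leg is fully down, and the panel stands upright (about 90°) with the gripper still holding the handle. It took about 12 s of robot time, the other bench items were not handled, and sign-off gave no verdict.

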